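# Shut the sample module: both trays home, then the door

### The arm

A 6-joint arm with a two-finger parallel gripper is mounted at the origin on the work surface. World frame = base frame: x ahead of the robot, y to its left, z up, the work surface at z = 0. Lengths are in m, angles in degrees, forces in N, time in s.
With the tool pointing down it reaches from about 0.4 to 0.925 m from the base axis. Payload 12.5 kg.
Tool frame: the origin (TCP) lies at the very end of the fingers, on their centre line; the grasp point (between the pads) lies 19 mm behind it; z points along the fingers, x is the direction in which the jaws open and shut, and the axes are right-handed (so a half turn about z gives the same grasp; the last joint's range is limited). The gripper opens to 95 mm and grips with 3 to 60 N. Pads are 20 mm wide; open, the fingers measure 119 mm over their backs; the gripper's body (75 mm by 180 mm) begins 59 mm behind the grasp point.
Start: joints at [63.449, 28.126, 89.318, -0, 62.55, -6.05], TCP at [0.219, 0.585, 0.215] pointing down, gripper open.
Joint ranges: [-177.58, 177.58], [-47.91, 125.51], [2.72, 160], [-65.01, 245.01], [3.68, 167.84], [-153.87, 153.87]. Speed limits (degrees/s): [127.2, 127.2, 159.86, 180, 180, 180].

### API

Orientations are given as a 3x3 rotation matrix whose columns are the frame's x, y, z axes.
In Python, from bench import robot, cams gives the robot as it stands. The module is installed in compiled form; this text tells all that it offers.
- The arm moves only by the tool play_rows, never from a script. Its argument "moves" is a list of rows, each a list of 4 numbers: the shift along the tool's x, y, z in mm, then the turn about the tool's z in rad. In form: [[x, y, z, spin], ...]. A call has 1 to 8 rows; each row shifts and turns the pose as measured when the row begins, along the tool's axes as they then stand; what a row does not reach is not made up. A row lasts 1/10 s, in which the tool goes at most 50 mm and 8.59 degrees, less where a joint would pass 70% of its speed; a pose out of reach is approached as far as the arm can. A call with a gripper value outside its range is refused whole. "claw" is the closure, from 0 (fully open) to 1 (shut), set as the call begins (left out, the last holds). The fingers move at their own pace and stop on an object; the grip force is fixed at half the most. Time passes only in rows, so rows that do not move let the fingers close. It gives the time, the measured TCP pose, the force and the opening at its end, in the units of the state.
- robot.observe(): the state, without advancing time (a new reading comes with each control period).
- cams.camera(name): name is "scene" or "side" or "wrist"; returns the picture (480x640x3 uint8, blue, green, red); there is no depth.
- cams.camera_info(name): a dict with "mtx" (3x3 intrinsics, pixels), "dist" ([k1, k2, p1, p2, k3] as OpenCV has them; the pictures are not rectified), "R" (3x3) and "t" (3): a world point X has camera coordinates R X + t. Camera axes: x right, y down, z forward; pixel columns grow to the right and rows downward; lengths in m; the calibration is good to about 2 mm. A picture is of the moment at which its call begins: read the wrist's pose just before it. camera_info takes no time and is no camera call; for the wrist camera it gives the pose at the moment of the call.
- robot.close_job(): hands the job in, once; it reports no verdict.
The state is a dict: "time_s": time; "qpos": joint angles; "qd": joint speeds; "effort": joint torques, N m; "position": TCP position; "orientation": TCP orientation; "force": force on the tool from outside, world axes, zero at the start; "torque": the same for the moment, N m; "opening": finger opening in m.
Only numpy, scipy, OpenCV 4.12 (cv2) and the standard library are available. Lean on these libraries where they do the work, as an engineer would, in place of code of your own. Each camera call takes 0.05 s, during which the arm holds its last target.

### The job

The sample module of the analyser has been left open with its two loaded trays pulled out. With your fingertips push both trays fully home, then swing the door fully shut from its outside, all without slamming. Only push: take hold of nothing, keep the plate and the vial rack seated in their trays, and leave the other things on the bench where they stand.

Things in the scene. Friction and masses are not known exactly. Their poses are not given: they have to be found in the camera images.
- sampler: Sample module, fixed to the bench: low light-grey cabinet 360 deep, 272 wide, 200 high. Origin on the bench, middle of its front plane; x points into it (trays are pushed along +x), y to the left of one facing it. Two open bays side by side, 95 to 172 mm above the bench, with a lintel above. The front 170 mm of its top is bare; spare racks up to 235 mm high sit fixed further back.
- tray_left (a joint): Left sample tray, a drawer carrying a white well plate; how far it is pulled out, in m: 0 = fully home, at its stop. It slides straight along the cabinet's x with about 2 N of drag and stays where it is left. Stop at 170 mm.
- tray_right (a joint): Right sample tray, the same, carrying a blue vial rack.
- tray_left_front (a point): Middle of the outer face of the left tray's grey front, moving with it; axes as the cabinet's. The front is an upright plate 108 wide, 70 high (its middle 133 mm above the bench, its top edge 168 mm) and 12 thick, with no handle. When home its face stands 4 mm proud of the cabinet's front plane.
- tray_right_front (a point): The same point of the right tray's front.
- door (a joint): Door of the sample module, an upright grey panel hinged on the cabinet's left edge; opening angle in rad: 0 = shut over both trays, about 1.57 = standing straight out from the front, at most 2.2. Its hinge is stiff (about 0.08 N m of drag): it stays where it is left and has no spring or latch.
- door_hinge (a point): Point on the door's upright hinge line, at the height of the door's top edge (190 mm above the bench); x and y of the door turn with it: y points from the panel to the hinge, x is the panel's inward normal. The panel runs from the hinge line 264 mm along its -y, is 130 high (60 to 190 mm above the bench) and 14 thick, its outer face 16 mm from the hinge line on its -x side.
- door_face (a point): Point on the door's outer face, 170 mm from the hinge line, at half height (125 mm above the bench); same axes: push it along +x to shut the door.
- plate (a joint): White 24-well plate 128 x 86 x 20 in the nest of the left tray, 12 mm behind the tray's front, top 125 mm above the bench; how far it is lifted out of the nest, in m: 0 = seated. It moves with the tray and can only be lifted; leave it.
- vial_rack (a joint): Blue rack 128 x 86 x 36 with dark and orange vial caps up to 147 mm above the bench, in the nest of the right tray; how far it is lifted out, in m: 0 = seated. Leave it.
- buffer_bottle: Clear glass bottle, 86 in diameter, 180 high, white label band and black cap, standing to the right of the trays. Origin under its centre.
- amber_vial: Small amber vial with a white cap, 23 in diameter, 52 high, standing in front of the module. Origin under its centre.
- tube_rack: White rack 75 x 145 x 64 with four tubes with orange caps, 114 high in all. Origin under its centre.
- tip_box: Box of pipette tips, 84 x 120 x 70, blue lid. Origin under its centre.
- freezer_box: Cardboard freezer box 134 x 134 x 55 with a pale lid. Origin under its centre.
- beaker: Pale plastic beaker, 68 in diameter, 90 high. Origin under its centre.

How it is judged:
By the outcome, as a careful person would: the job done as asked, in the order asked, and still so for the second after the job is handed in, with the robot touching nothing.
It also fails if it takes over 56 s, if anything falls off the work surface, if the arm or the gripper's body presses on something with over 40 N, if the wrist force passes 120 N, or if a joint passes its speed limit or range.

## Working session

There is one attempt and no reset: what is moved stays moved. The work goes in short steps, Python scripts to look and compute and a tool call to move; the robot and the scene stay as the last step left them, time stands still between calls to the robot, and variables do not carry over. Pictures are saved under pics/ and viewed, and the job is handed in when it is done.

Besides the shell and the picture viewer there is one more tool, called as name(argument=value, ...), one argument or row to a line, values as JSON. play_rows: Moves the arm, as the interface text tells. Its arguments: {"type":"object","properties":{"moves":{"type":"array","items":{"type":"array","items":{"type":"number"}}},"claw":{"type":"number"}},"required":["moves"]}

```bash
mkdir -p pics; python3 - <<'E'
from bench import robot, cams
import cv2
s=robot.observe()
print(s)
for n in ["scene","side","wrist"]:
    i=cams.camera_info(n); print(n,i)
    cv2.imwrite(f"pics/{n}0.png",cams.camera(n))
E
```

```text
{'time_s': 0.0, 'qpos': array([ 6.34490199e+01,  2.81650419e+01,  8.93495781e+01,  7.25172209e-04,
        6.25499677e+01, -6.05217850e+00]), 'qd': array([-0.02983261,  0.10390361,  0.05906187,  0.07041393, -0.04162115,
        0.04579168]), 'effort': array([ 1.95488225e-03, -6.12638927e+01, -2.58186257e+01,  6.93158386e-02,
        4.82391589e-02, -6.36983236e-05]), 'position': array([0.21875237, 0.58520962, 0.21405534]), 'orientation': array([[ 3.50192974e-01,  9.36677435e-01, -5.13929381e-04],
       [ 9.36676907e-01, -3.50193327e-01, -1.00336302e-03],
       [-1.11980214e-03, -1.30015104e-04, -9.99999365e-01]]), 'force': array([-0.54555015, -0.44947492, -0.0648265 ]), 'torque': array([-0.02146963,  0.0298968 , -0.03675842]), 'opening': 0.09499911352703823}
scene {'mtx': array([[469.43921933,   0.        , 323.9317474 ],
       [  0.        , 469.43921933, 244.25580582],
       [  0.        ,   0.        ,   1.        ]]), 'dist': array([-0.08689335,  0.        ,  0.        ,  0.        ,  0.        ]), 'R': array([[-0.41330874,  0.91046053,  0.01541157],
       [ 0.71249574,  0.3
[... 334 characters left out ...]
  0.        ,  0.        ,  0.        ]), 'R': array([[ 0.88288234, -0.46926373, -0.01761594],
       [-0.35124496, -0.63501102, -0.68803196],
       [ 0.31168212,  0.61363878, -0.72546654]]), 't': array([-0.49083171,  0.32386347,  1.07141441])}
wrist {'mtx': array([[366.29180667,   0.        , 320.19345659],
       [  0.        , 366.29180667, 240.73186096],
       [  0.        ,   0.        ,   1.        ]]), 'dist': array([-0.03686971,  0.        ,  0.        ,  0.        ,  0.        ]), 'R': array([[ 0.34930661,  0.93700737, -0.00144486],
       [ 0.89799019, -0.33432027,  0.28608315],
       [ 0.26757898, -0.1012282 , -0.95820371]]), 't': array([-0.62360222, -0.0320177 ,  0.39130045])}
```

View pics/scene0.png

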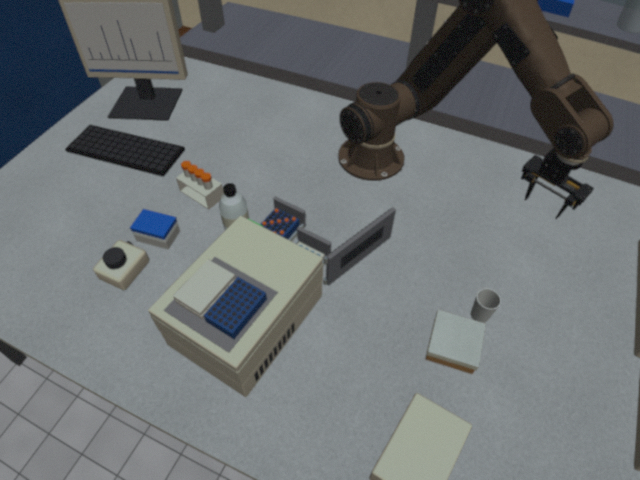

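View pics/side0.png

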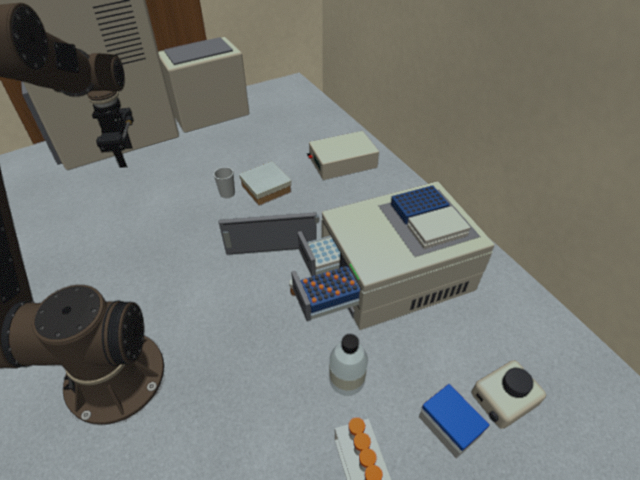

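View pics/wrist0.png

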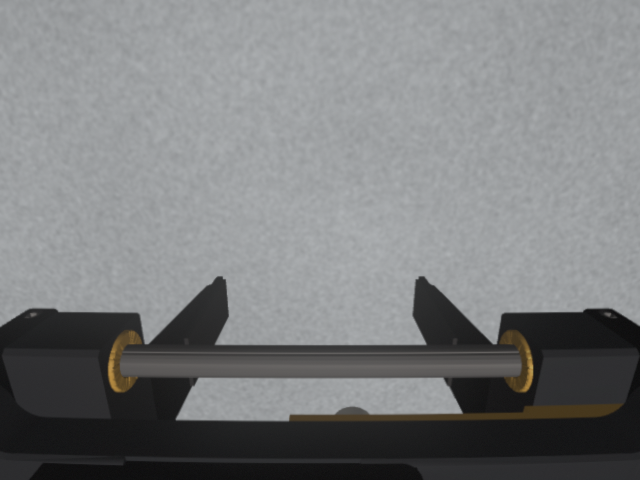

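The scene view shows the module at about (240,300), with the door standing out to (390,215). The right tray front is near (290,212) and the left one near (314,242). I'll zoom in.

```bash
python3 - <<'E'
import cv2
a=cv2.imread("pics/scene0.png")[170:310,210:410]; cv2.imwrite("pics/sc1.png",cv2.resize(a,None,fx=4,fy=4,interpolation=cv2.INTER_CUBIC))
a=cv2.imread("pics/side0.png")[180:340,200:400]; cv2.imwrite("pics/sd1.png",cv2.resize(a,None,fx=3.75,fy=3.75,interpolation=cv2.INTER_CUBIC))
a=cv2.imread("pics/side0.png")[180:340,320:500]; cv2.imwrite("pics/sd2.png",cv2.resize(a,None,fx=3.75,fy=3.75,interpolation=cv2.INTER_CUBIC))
E
```

```text
(no output)
```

View pics/sc1.png

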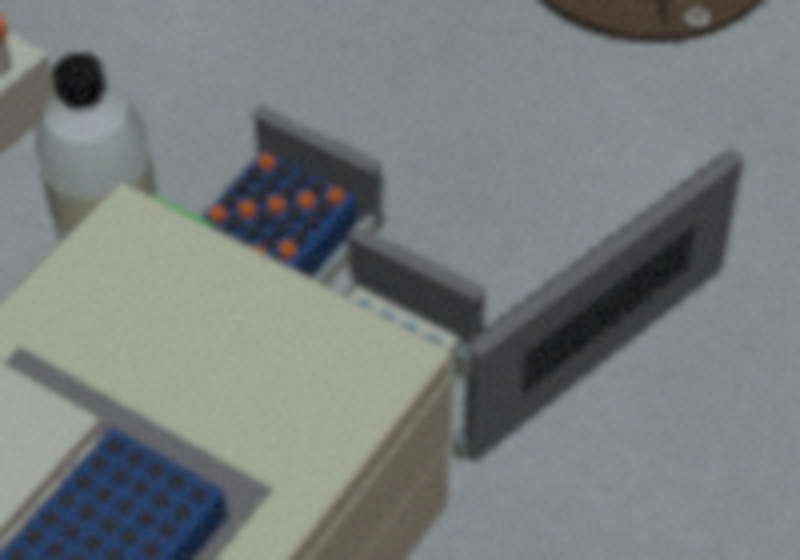

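View pics/sd1.png

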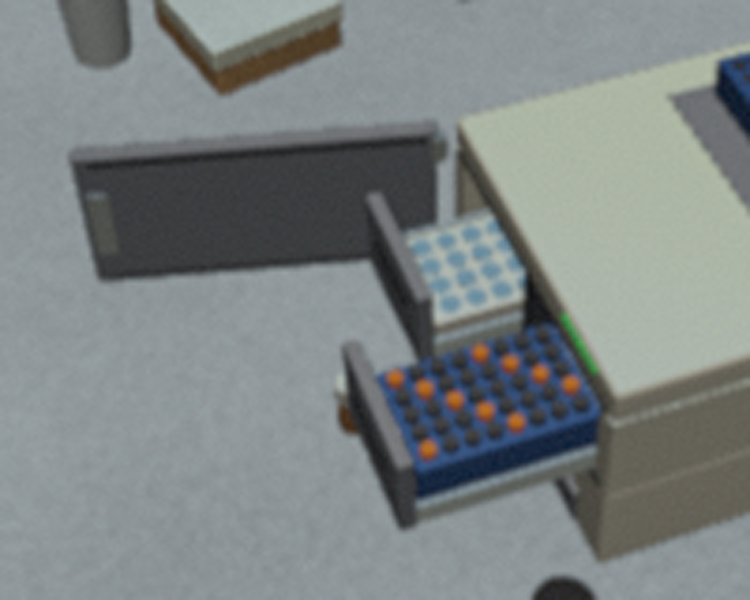

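View pics/sd2.png

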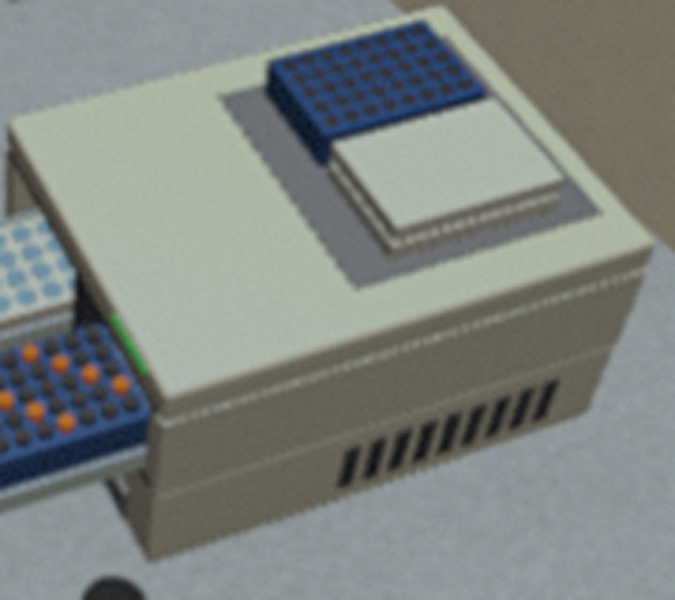

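```bash
cat > fit.py <<'E'
import numpy as np, cv2
from scipy.optimize import least_squares
from bench import cams
I={n:cams.camera_info(n) for n in("scene","side")}
def proj(n,X):
    i=I[n]; return cv2.projectPoints(np.array(X,float).reshape(-1,1,3),cv2.Rodrigues(i["R"])[0],i["t"],i["mtx"],i["dist"])[0].reshape(-1,2)
def cv(u,v,f,o): return ((u+.5)/f-.5+o[0],(v+.5)/f-.5+o[1])
S1=lambda u,v:("side",cv(u,v,3.75,(200,180)))
S2=lambda u,v:("side",cv(u,v,3.75,(320,180)))
C1=lambda u,v:("scene",cv(u,v,4,(210,170)))
def F(p,c):  # cabinet->world
    x,y,a=p[:3]; ca,sa=np.cos(a),np.sin(a)
    return [x+ca*c[0]-sa*c[1], y+sa*c[0]+ca*c[1], c[2]]
def cab(c): return lambda p:F(p,c)
def tray(k,dx,dy,z): # k 0 left 1 right ; dx behind outer face
    return lambda p:F(p,[-p[3+k]-.004+dx,(1 if k==0 else -1)*p[8]+dy,z])
def door(lx,l,z):
    def f(p):
        t=p[5];h=np.array([p[6],p[7]])
        q=h+lx*np.array([np.cos(t),-np.sin(t)])+l*np.array([-np.sin(t),-np.cos(t)])
        return F(p,[q[0],q[1],z])
    return f
E
cat > f0.py <<'E'
from fit import *
O=[(S1(460,122),cab((0,.136,.2))),(S1(617,398),cab((0,-.136,.2))),(S2(10,125),cab((0,.136,.2))),(S2(170,400),cab((0,-.136,.2))),
(S2(650,245),cab((.36,-.136,.2))),(S2(440,8),cab((.36,.136,.2))),(C1(455,345),cab((0,.136,.2))),(C1(125,187),cab((0,-.136,.2))),
(S1(600,558),cab((0,-.136,0))),
(S1(345,345),tray(1,0,.054,.168)),(S1(362,343),tray(1,.012,.054,.168)),(S1(400,527),tray(1,0,-.054,.098)),(S1(400,468),tray(1,0,-.054,.168)),
(S1(368,197),tray(0,0,.054,.168)),(S1(385,195),tray(0,.012,.054,.168)),(S1(417,292),tray(0,0,-.054,.168)),
(C1(258,108),tray(1,0,-.054,.168)),(C1(380,163),tray(1,0,.054,.168)),(C1(355,230),tray(0,0,-.054,.168)),(C1(484,288),tray(0,0,.054,.168)),
(S1(72,152),door(-.016,.264,.19)),(S1(78,163),door(-.002,.264,.19)),(S1(100,280),door(-.002,.264,.06)),(S1(437,123),door(-.016,0,.19)),(S1(437,137),door(-.002,0,.19)),
(C1(738,154),door(-.009,.264,.19)),(C1(470,347),door(-.009,0,.19)),(C1(722,268),door(-.016,.264,.06)),(C1(474,458),door(-.016,0,.06))]
def res(p): return np.concatenate([proj(o[0][0],o[1](p))[0]-o[0][1] for o in O])
best=None
for a in np.arange(0,6.28,.7):
    r=least_squares(res,[.6,0,a,.05,.1,1.5,0,.136,.062],loss="soft_l1")
    if best is None or r.cost<best.cost:best=r
p=best.x; np.save("p.npy",p); print(best.cost,np.round(p,4),np.degrees(p[2]))
print(np.round(res(p).reshape(-1,2),1).tolist())
print("Lfront",tray(0,0,0,.133)(p),"Rfront",tray(1,0,0,.133)(p),"hinge",door(0,0,.19)(p),"free outer",door(-.016,.264,.125)(p))
E
python3 f0.py
```

```text
28.330267914541622 [ 0.6147 -0.0472 -0.133   0.0702  0.129   1.8407 -0.0134  0.1308  0.0619] -7.621950601523092
[[-1.3, -1.4], [0.1, 0.1], [-1.3, -2.2], [-0.7, -0.5], [2.8, -0.9], [0.9, -1.6], [-0.6, 0.5], [-1.3, -2.6], [-0.7, 5.1], [-0.2, -0.7], [-0.1, -1.5], [1.0, 1.7], [0.2, 0.3], [-0.1, -0.8], [-0.4, -1.4], [1.0, 2.3], [0.2, -1.2], [0.2, -0.2], [-0.4, -1.6], [0.2, 0.2], [-0.8, -1.1], [-2.7, -0.4], [-0.8, 1.3], [0.3, -0.4], [0.8, -0.7], [0.1, -1.4], [-1.0, 0.0], [0.2, 0.3], [-1.2, 1.3]]
Lfront [np.float64(0.5493057187740025), np.float64(0.023999545586269322), 0.133] Rfront [np.float64(0.47465845587830346), np.float64(-0.09100607220699511), 0.133] hinge [np.float64(0.618681261334438), np.float64(0.08417125791131658), 0.19] free outer [np.float64(0.38209662278891027), np.float64(0.20240707652937334), 0.125]
```

```bash
cat > st.py <<'E'
from fit import *
from bench import robot
p=np.load("p.npy")
def status():
    s=robot.observe(); P=s["position"];R=s["orientation"]
    ca,sa=np.cos(p[2]),np.sin(p[2]); d=P[:2]-p[:2]
    c=[ca*d[0]+sa*d[1],-sa*d[0]+ca*d[1]]
    print("t",round(s["time_s"],2),"tcp",np.round(P*1e3,1),"cab",np.round(np.array(c)*1e3,1),"yaw",round(np.degrees(np.arctan2(R[1,0],R[0,0])),2),"F",np.round(s["force"],1),"op",round(s["opening"],4),"q",np.round(s["qpos"],1))
    return s
def go(x,y,z,frame="cab",yaw=None): # shift in tool axes to target
    s=robot.observe(); T=F(p,[x,y,z]) if frame=="cab" else [x,y,z]
    print("toolshift mm",np.round(s["orientation"].T@(np.array(T)-s["position"])*1e3,1))
if __name__=="__main__":
    import sys
    status()
    if len(sys.argv)>3: go(*[float(a)/1000 for a in sys.argv[1:4]])
E
python3 - <<'E'
from st import *
status(); go(-.12,.0615,.215); print("yaw target",90+np.degrees(p[2]))
# amber base from pixel
n,uv=S1(347,428); i=I[n]
u=cv2.undistortPoints(np.array([[uv]]),i["mtx"],i["dist"]).ravel()
d=i["R"].T@np.array([u[0],u[1],1]); C=-i["R"].T@i["t"]
X=C-d*C[2]/d[2]; print("amber",X)
E
```

```text
t 0.15 tcp [218.8 585.3 214.2] cab [-476.3  574.4] yaw 69.5 F [1.3 0.3 0.1] op 0.0955 q [63.4 28.2 89.3 -0.  62.6 -6. ]
toolshift mm [-420.6  461.6   -0.5]
yaw target 82.3780493984769
amber [0.50143482 0.01781752 0.        ]
```

play_rows(
  moves=[
    [-27,30,0,0],
    [-27,30,0,0],
    [-27,30,0,0],
    [-27,30,0,0],
    [-27,30,0,0],
    [-27,30,0,0],
    [-27,30,0,0],
    [-27,30,0,0],
  ],
  claw=1,
)

```text
time_s: 0.95
position: [0.3702, 0.2919, 0.2122]
orientation: [[0.343, 0.939, -0.002], [0.939, -0.343, -0.002], [-0.002, -0.001, -1.0]]
force: [0.2, 1.2, 0.1]
opening: 0.0365
```

```bash
python3 st.py -120 61.5 215
```

```text
t 0.95 tcp [370.2 291.9 212.2] cab [-287.3  303.7] yaw 69.92 F [0.2 1.2 0.1] op 0.0365 q [ 3.020e+01  1.590e+01  1.102e+02 -1.000e-01  5.400e+01 -3.960e+01]
toolshift mm [-200.4  215.6   -2.5]
```

play_rows(
  moves=[
    [-26,28,-2,0],
    [-26,28,-1,0],
    [-26,28,-1,0],
    [-26,28,0,0],
    [-26,28,0,0],
    [-26,28,0,0],
    [-20,20,0,-0.11],
    [-8,12,0,-0.1],
  ],
)

```text
time_s: 1.75
position: [0.5, 0.0376, 0.2165]
orientation: [[0.138, 0.99, -0.002], [0.99, -0.138, -0.002], [-0.002, -0.001, -1.0]]
force: [0.0, 0.0, 0.8]
opening: 0.0003
```

```bash
python3 st.py -120 61.5 142; python3 - <<'E'
from bench import cams
import cv2
cv2.imwrite("pics/w1.png",cams.camera("wrist"));cv2.imwrite("pics/s1.png",cams.camera("side"))
E
```

```text
t 1.75 tcp [500.   37.6 216.5] cab [-124.9   68.9] yaw 82.06 F [0.  0.  0.8] op 0.0003 q [ -3.2  18.  106.1  -0.2  56.  -85.2]
toolshift mm [-7.2  5.  74.5]
```

View pics/w1.png

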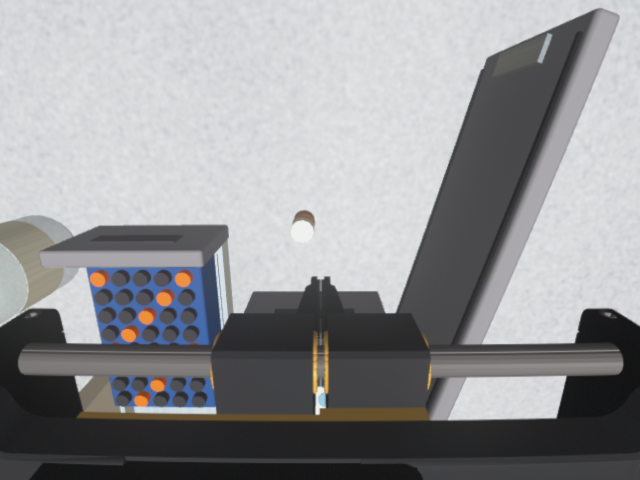

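View pics/s1.png

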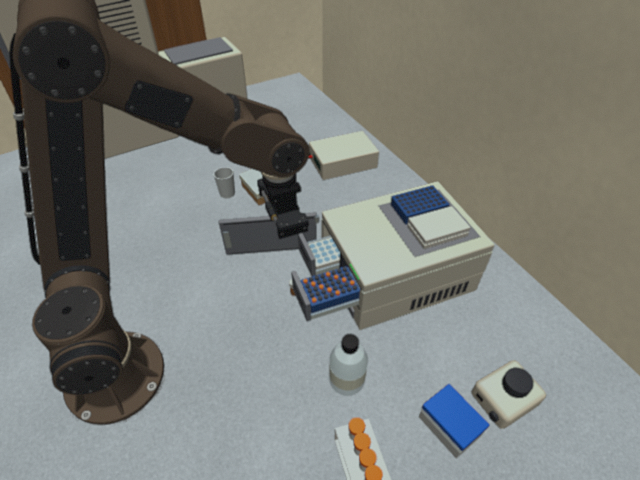

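The wrist view shows the fingertips at (320,280), just in front of the left tray's front (245–385, about 300). The amber vial is at (303,230), and the right front's top edge runs (45,250)–(228,240). I'll check the fit against this view.

```bash
python3 - <<'E'
from st import *
I["wrist"]=cams.camera_info("wrist")
for k in (0,1):
  for dx in(0,.012):
    for dy in(-.054,.054):
      print("LR"[k],dx,dy,proj("wrist",tray(k,dx,dy,.168)(p)).round(0)[0], "bot",proj("wrist",tray(k,dx,dy,.098)(p)).round(0)[0])
for l in(.264,):
  for lx in(-.016,-.002): print("door",lx,proj("wrist",door(lx,l,.19)(p)).round(0)[0])
print("vial",proj("wrist",[.501,.018,.0])[0])
a=cv2.imread("pics/w1.png")
E
```

```text
L 0 -0.054 [231. 337.] bot [250. 293.]
L 0 0.054 [391. 336.] bot [376. 293.]
L 0.012 -0.054 [232. 352.] bot [251. 306.]
L 0.012 0.054 [390. 352.] bot [375. 305.]
R 0 -0.054 [ 33. 256.] bot [ 96. 228.]
R 0 0.054 [198. 255.] bot [226. 227.]
R 0.012 -0.054 [ 38. 273.] bot [ 99. 242.]
R 0.012 0.054 [200. 273.] bot [227. 241.]
door -0.016 [622.  12.]
door -0.002 [597.   2.]
vial [302.8769198  214.56946872]
```

```bash
python3 - <<'E'
import cv2
a=cv2.imread("pics/w1.png")[200:420,0:440]
cv2.imwrite("pics/w1c.png",cv2.resize(a,(800,400),interpolation=cv2.INTER_CUBIC))
E
```

```text
(no output)
```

View pics/w1c.png

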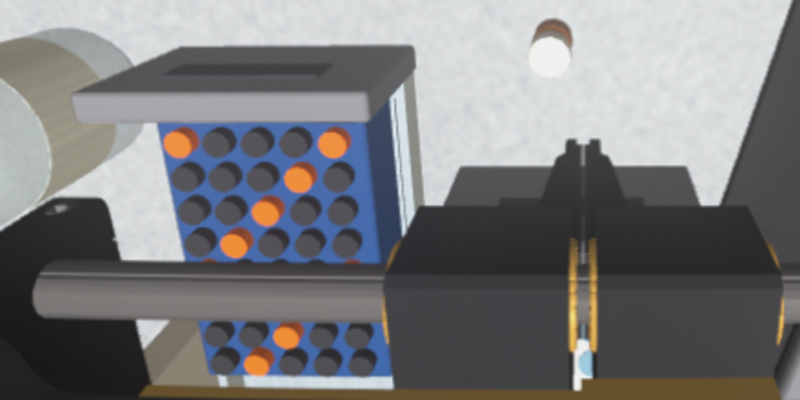

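Prediction and observation agree to about 4 mm. I'll lower the tool in front of the left tray.

play_rows(
  moves=[
    [-4,-2,20,0],
    [0,0,25,0],
    [0,0,20,0],
    [0,0,10,0],
    [0,10,0,0],
    [0,10,0,0],
    [0,8,0,0],
    [0,6,0,0],
  ],
)

```text
time_s: 2.65
position: [0.5331, 0.032, 0.1415]
orientation: [[0.152, 0.988, 0.001], [0.988, -0.152, -0.002], [-0.001, 0.002, -1.0]]
force: [-0.2, 0.6, 0.3]
opening: 0.0003
```

```bash
python3 st.py -14 61.5 142
```

```text
t 2.65 tcp [533.1  32.  141.5] cab [-91.3  67.7] yaw 81.28 F [-0.2  0.6  0.3] op 0.0003 q [-3.600e+00  2.600e+01  1.068e+02 -1.000e-01  4.710e+01 -8.480e+01]
toolshift mm [-4.7 77.4 -0.4]
```

play_rows(
  moves=[
    [-2,4,0,-0.02],
    [-2,4,0,0],
    [0,4,0,0],
    [0,6,0,0],
    [0,8,0,0],
    [0,8,0,0],
    [0,8,0,0],
    [0,8,0,0],
  ],
)

```text
time_s: 3.45
position: [0.585, 0.0207, 0.1422]
orientation: [[0.131, 0.991, -0.001], [0.991, -0.131, -0.001], [-0.001, -0.001, -1.0]]
force: [-2.2, 0.8, 0.4]
opening: 0.0003
```

```bash
python3 st.py -14 61.5 142
```

```text
t 3.45 tcp [585.   20.7 142.2] cab [-38.4  63.4] yaw 82.5 F [-2.2  0.8  0.4] op 0.0003 q [ -4.4  29.6  99.5  -0.1  51.  -86.8]
toolshift mm [-2.  24.4  0.2]
```

Pushing at about 2 N. I'll slow down for the stop.

play_rows(
  moves=[
    [0,5,0,0],
    [0,4,0,0],
    [0,3,0,0],
    [0,3,0,0],
    [0,2,0,0],
    [0,2,0,0],
  ],
)

```text
time_s: 4.05
position: [0.6065, 0.0178, 0.1422]
orientation: [[0.131, 0.991, -0.0], [0.991, -0.131, -0.001], [-0.001, -0.0, -1.0]]
force: [-3.2, 0.1, 0.5]
opening: -0.0
```

```bash
python3 st.py -14 61.5 142
```

```text
t 4.05 tcp [606.5  17.8 142.2] cab [-16.7  63.4] yaw 82.49 F [-3.2  0.1  0.5] op -0.0 q [ -4.5  31.2  96.4  -0.1  52.4 -87. ]
toolshift mm [-1.9  2.7  0.2]
```

play_rows(
  moves=[
    [0,1.5,0,0],
    [0,1.5,0,0],
    [0,1.5,0,0],
    [0,1.5,0,0],
  ],
)

```text
time_s: 4.45
position: [0.6072, 0.0177, 0.1423]
orientation: [[0.13, 0.991, -0.013], [0.991, -0.13, -0.0], [-0.002, -0.013, -1.0]]
force: [-10.3, 0.9, 5.7]
opening: 0.0007
```

```bash
python3 st.py -14 61.5 142
```

```text
t 4.45 tcp [607.2  17.7 142.3] cab [-16.   63.4] yaw 82.52 F [-10.3   0.9   5.7] op 0.0007 q [ -4.5  31.5  95.8  -0.1  53.5 -87. ]
toolshift mm [-1.9  2.   0.2]
```

The tray stopped at 10 N at the expected place. I'll back off and move over to the right tray.

play_rows(
  moves=[
    [0,-10,0,0],
    [0,-25,0,0],
    [0,-30,0,0],
    [0,-35,0,0],
    [-10,-35,0,0],
    [-30,-15,0,0],
    [-35,0,0,0],
    [-30,0,0,0],
  ],
)

```text
time_s: 5.25
position: [0.4384, -0.0661, 0.1445]
orientation: [[0.124, 0.992, -0.003], [0.992, -0.124, -0.002], [-0.002, -0.003, -1.0]]
force: [0.3, -0.8, -0.6]
opening: 0.0005
```

```bash
python3 st.py -165 -60 142; python3 - <<'E'
from bench import cams
import cv2
cv2.imwrite("pics/w2.png",cams.camera("wrist"))
E
```

```text
t 5.25 tcp [438.4 -66.1 144.5] cab [-172.1  -42.1] yaw 82.87 F [ 0.3 -0.8 -0.6] op 0.0005 q [-17.   19.5 118.4  -0.3  42.3 -99.7]
toolshift mm [-18.    7.    2.5]
```

View pics/w2.png

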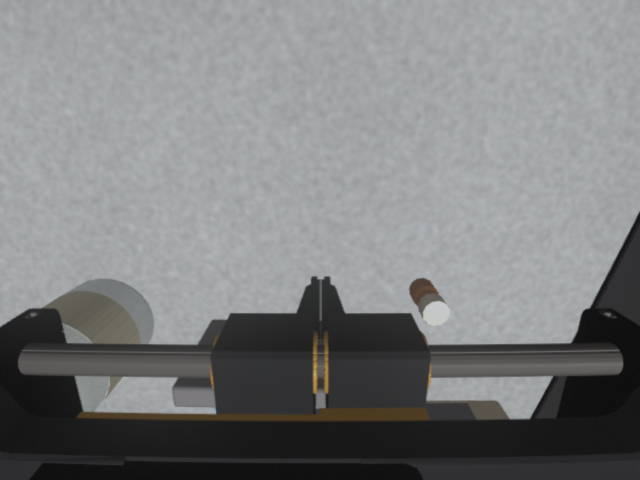

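The vial still stands at (430,300). The right front's left end shows at (180,390). I'll centre on it and push.

play_rows(
  moves=[
    [-10,0,2,0],
    [-8,4,0,0],
    [-1,8,0,0],
    [0,5,0,0],
    [0,4,0,0],
    [0,4,0,0],
    [0,4,0,0],
    [0,6,0,0],
  ],
)

```text
time_s: 6.1
position: [0.4726, -0.0934, 0.1432]
orientation: [[0.126, 0.992, -0.001], [0.992, -0.126, -0.004], [-0.004, -0.001, -1.0]]
force: [-2.4, -1.5, 1.5]
opening: 0.0006
```

```bash
python3 st.py -14 -60 142
```

```text
t 6.1 tcp [472.6 -93.4 143.2] cab [-134.7  -64.6] yaw 82.75 F [-2.4 -1.5  1.5] op 0.0006 q [ -18.9   22.2  113.6   -0.3   44.2 -101.4]
toolshift mm [  3.8 120.7   1. ]
```

play_rows(
  moves=[
    [0,8,0,0],
    [0,10,0,0],
    [0,10,0,0],
    [0,10,0,0],
    [0,10,0,0],
    [0,10,0,0],
    [0,10,0,0],
    [0,10,0,0],
  ],
)

```text
time_s: 6.9
position: [0.5565, -0.1039, 0.1429]
orientation: [[0.126, 0.992, -0.003], [0.992, -0.126, -0.004], [-0.004, -0.002, -1.0]]
force: [-3.5, -0.9, 1.7]
opening: 0.0003
```

```bash
python3 st.py -16 -62 142
```

```text
t 6.9 tcp [ 556.5 -103.9  142.9] cab [-50.1 -63.8] yaw 82.76 F [-3.5 -0.9  1.7] op 0.0003 q [-17.1  28.2 102.1  -0.3  49.7 -99.7]
toolshift mm [ 1.6 34.1  0.8]
```

play_rows(
  moves=[
    [0,8,0,0],
    [0,6,0,0],
    [0,5,0,0],
    [0,4,0,0],
    [0,3,0,0],
    [0,2,0,0],
    [0,2,0,0],
    [0,2,0,0],
  ],
)

```text
time_s: 7.7
position: [0.5905, -0.108, 0.1426]
orientation: [[0.126, 0.992, -0.005], [0.992, -0.126, -0.003], [-0.004, -0.005, -1.0]]
force: [-16.9, -0.0, 11.1]
opening: 0.0003
```

```bash
python3 st.py -16 -62 142
```

```text
t 7.7 tcp [ 590.5 -108.   142.6] cab [-15.9 -63.5] yaw 82.78 F [-16.9  -0.   11.1] op 0.0003 q [-16.5  30.8  97.1  -0.3  52.3 -99.1]
toolshift mm [ 1.5 -0.1  0.6]
```

play_rows(
  moves=[
    [0,-10,0,0],
    [0,-30,-10,0],
    [0,-30,-30,0],
    [0,-30,-35,0],
    [10,-30,-10,0],
  ],
)

```text
time_s: 8.2
position: [0.4605, -0.081, 0.2279]
orientation: [[0.126, 0.992, -0.005], [0.992, -0.126, -0.002], [-0.003, -0.005, -1.0]]
force: [0.5, -0.3, -0.2]
opening: 0.0005
```

```bash
python3 - <<'E'
from st import *
status()
cv2.imwrite("pics/w3.png",cams.camera("wrist"));I["wrist"]=cams.camera_info("wrist");cv2.imwrite("pics/s3.png",cams.camera("side")[180:330,200:400].repeat(4,0).repeat(4,1))
for d in(.025,0): 
  T=door(-.026-d,.175,.142)(p); print("door pre",np.round(T,4)); go(*T,frame="w")
E
```

```text
t 8.2 tcp [460.5 -81.  227.9] cab [-148.3  -53.9] yaw 82.74 F [ 0.5 -0.3 -0.2] op 0.0005 q [ -18.    14.5  109.4   -0.2   56.3 -100.6]
door pre [0.4777 0.1997 0.142 ]
toolshift mm [279.6 -15.5  84.7]
door pre [0.4679 0.1767 0.142 ]
toolshift mm [255.6 -22.3  84.8]
```

View pics/w3.png

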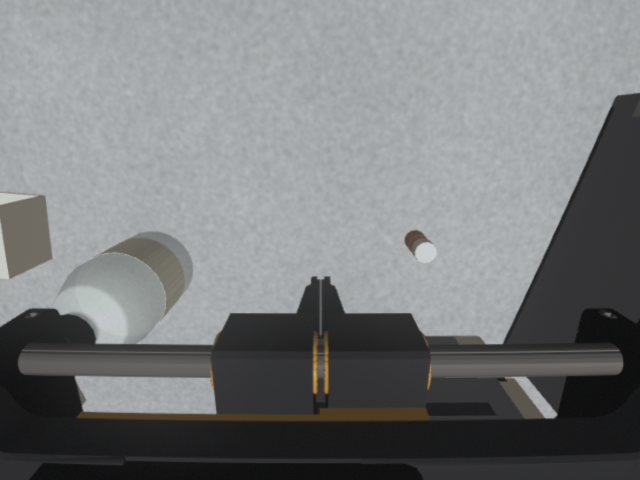

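View pics/s3.png

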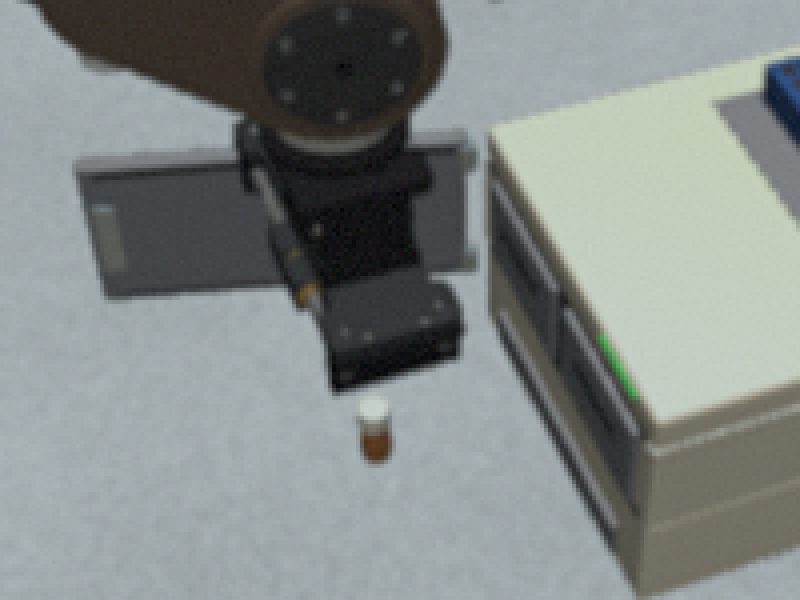

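Both tray fronts are flush (side crop about (530,280) and (600,400)), and the vial stands at (375,430). Next I'll cross over the door to its outside.

play_rows(
  moves=[
    [38,0,0,0],
    [38,0,0,0],
    [38,0,0,0],
    [38,0,0,0],
    [38,0,0,0],
    [38,0,0,0],
    [38,0,0,0],
    [38,0,0,0],
  ],
)

```text
time_s: 9.1
position: [0.5016, 0.2305, 0.2256]
orientation: [[0.133, 0.991, 0.003], [0.991, -0.133, -0.001], [-0.0, 0.003, -1.0]]
force: [0.3, 0.5, -1.0]
opening: 0.0006
```

play_rows(
  moves=[
    [0,0,0,0.148],
    [0,0,0,0.148],
    [0,0,0,0.148],
    [0,0,0,0.148],
    [0,0,0,0.148],
    [0,0,0,0.148],
    [0,0,0,0.148],
    [0,0,0,0.148],
  ],
)

```text
time_s: 9.9
position: [0.5044, 0.2381, 0.2203]
orientation: [[0.972, 0.236, 0.005], [0.236, -0.972, 0.002], [0.005, -0.001, -1.0]]
force: [-0.1, 0.1, -0.3]
opening: 0.0003
```

```bash
cat > dr.py <<'E'
from st import *
def dst():
    s=status(); P=s["position"][:2]; h=np.array(door(0,0,0)(p)[:2]); d=P-h
    # solve door angle for which finger (half 10) touches outer face
    r=np.hypot(*d)
    a=np.arctan2(d[1],d[0])-p[2]   # cab angle
    # panel dir at theta: cab angle = -90-theta ; point at (l,-.026): angle offset toward outer(-x local)
    l=np.sqrt(max(r*r-.026**2,0)); off=np.arctan2(.026,l)
    # outer normal = -(cos t,-sin t); rel to dir (-sin t,-cos t)
    t=-(a+off)-np.pi/2
    t=(t+np.pi)%(2*np.pi)-np.pi
    print("l",round(l*1e3,1),"theta if touching",round(np.degrees(t),2),"yaw wanted",round(90-np.degrees(t)+np.degrees(p[2]),2))
if __name__=="__main__":
    dst()
    T=door(-.026-.03,.175,.142)(p); go(*T,frame="w")
E
python3 dr.py
```

```text
t 9.9 tcp [504.4 238.1 220.3] cab [-147.1  268.2] yaw 13.63 F [-0.1  0.1 -0.3] op 0.0003 q [18.5 22.2 98.7  0.1 58.8  4.8]
l 190.0 theta if touching 128.01 yaw wanted -45.63
toolshift mm [-32.4  27.1  78.1]
```

play_rows(
  moves=[
    [0,0,12,0.145],
    [0,0,15,0.145],
    [0,0,15,0.145],
    [0,0,15,0.145],
    [0,0,13,0.06],
    [0,0,5,0],
  ],
)

```text
time_s: 10.5
position: [0.5077, 0.2398, 0.1407]
orientation: [[0.909, -0.416, 0.009], [-0.416, -0.909, 0.005], [0.006, -0.009, -1.0]]
force: [-0.3, -0.1, 0.5]
opening: 0.0007
```

```bash
python3 dr.py;  python3 - <<'E'
from bench import cams
import cv2
cv2.imwrite("pics/w4.png",cams.camera("wrist"));cv2.imwrite("pics/c4.png",cams.camera("scene")[170:310,210:410].repeat(4,0).repeat(4,1))
E
```

```text
t 10.5 tcp [507.7 239.8 140.7] cab [-144.1  270.3] yaw -24.58 F [-0.3 -0.1  0.5] op 0.0007 q [ 18.5  27.8 103.4   0.2  48.2  42.9]
l 189.4 theta if touching 129.07 yaw wanted -46.69
toolshift mm [-10.7  43.9  -1.8]
```

View pics/w4.png

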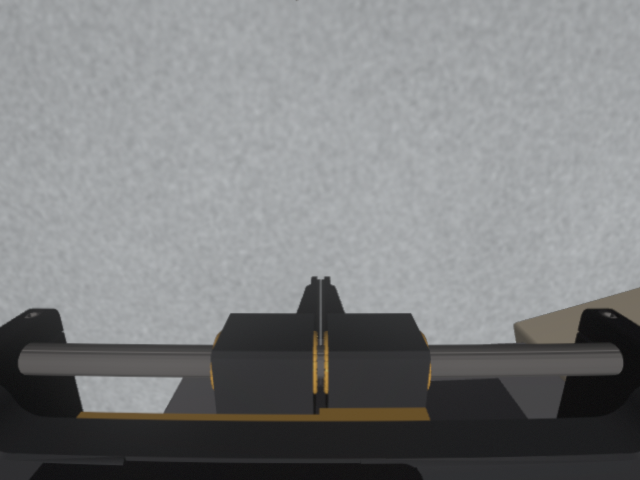

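View pics/c4.png

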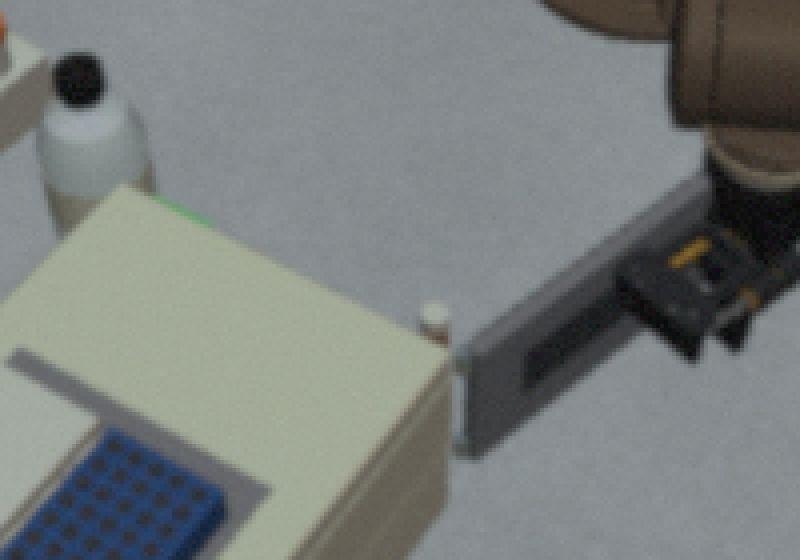

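The fingers are down on the outside of the door at crop (730,345), clear of the panel. I'll approach along tool y.

play_rows(
  moves=[
    [-4,18,-1,-0.02],
    [-4,18,-1,0],
    [-2,13,0,0],
    [0,8,0,0],
    [0,4,0,0],
    [0,4,0,0],
    [0,4,0,0],
    [0,4,0,0],
  ],
)

```text
time_s: 11.4
position: [0.4713, 0.1756, 0.145]
orientation: [[0.923, -0.386, 0.016], [-0.386, -0.923, 0.008], [0.011, -0.013, -1.0]]
force: [-0.0, 1.4, 0.7]
opening: 0.0001
```

```bash
python3 dr.py
```

```text
t 11.4 tcp [471.3 175.6 145. ] cab [-171.7  201.8] yaw -22.7 F [-0.   1.4  0.7] op 0.0001 q [ 12.8  23.2 111.4   0.3  44.5  35.2]
l 171.5 theta if touching 105.56 yaw wanted -23.18
toolshift mm [ -3.4 -29.7   3.4]
```

play_rows(
  moves=[
    [-0.5,6,1,-0.03],
    [-1,8,1,-0.05],
    [-1,10,1,-0.06],
    [-1,10,0,-0.06],
    [-1,10,0,-0.06],
    [-1,10,0,-0.06],
    [-1,10,0,-0.06],
    [-1,10,0,-0.06],
  ],
)

```text
time_s: 12.2
position: [0.4493, 0.1036, 0.1408]
orientation: [[0.998, 0.064, 0.017], [0.063, -0.998, 0.009], [0.017, -0.008, -1.0]]
force: [-0.1, 0.7, -0.3]
opening: 0.0007
```

```bash
python3 dr.py
```

```text
t 12.2 tcp [449.3 103.6 140.8] cab [-183.9  127.6] yaw 3.64 F [-0.1  0.7 -0.3] op 0.0007 q [  4.5  20.6 117.1   0.6  41.3   0.4]
l 168.5 theta if touching 80.15 yaw wanted 2.23
toolshift mm [ 36.7 -98.6   0.2]
```

play_rows(
  moves=[
    [-1.5,11,0,-0.055],
    [-1.5,11,0,-0.055],
    [-1.5,11,0,-0.06],
    [-1.5,11,0,-0.06],
    [-1.5,11,0,-0.06],
    [-1.5,11,0,-0.06],
    [-1.5,11,0,-0.06],
    [-1.5,11,0,-0.06],
  ],
)

```text
time_s: 13.0
position: [0.4622, 0.0133, 0.1402]
orientation: [[0.849, 0.528, 0.018], [0.528, -0.849, 0.009], [0.02, 0.001, -1.0]]
force: [0.7, 0.6, 0.2]
opening: 0.0007
```

```bash
python3 dr.py
```

```text
t 13.0 tcp [462.2  13.3 140.2] cab [-159.2   39.7] yaw 31.86 F [0.7 0.6 0.2] op 0.0007 q [ -6.9  20.8 117.    1.   41.3 -39.5]
l 169.9 theta if touching 49.3 yaw wanted 33.07
toolshift mm [ 115.7 -153.     0.3]
```

play_rows(
  moves=[
    [-1.5,11,0,-0.065],
    [-1.5,11,0,-0.065],
    [-1.5,11,0,-0.065],
    [-1.5,11,0,-0.06],
    [-1.5,10,0,-0.06],
    [-1.5,9,0,-0.055],
    [-1,8,0,-0.05],
    [-1,7,0,-0.04],
  ],
)

```text
time_s: 13.8
position: [0.5092, -0.0533, 0.1398]
orientation: [[0.508, 0.861, 0.016], [0.861, -0.509, 0.01], [0.017, 0.009, -1.0]]
force: [-0.6, 1.2, 0.2]
opening: 0.0007
```

```bash
python3 dr.py; python3 - <<'E'
from bench import cams
import cv2
cv2.imwrite("pics/s5.png",cams.camera("side")[180:330,200:400].repeat(4,0).repeat(4,1))
E
```

```text
t 13.8 tcp [509.2 -53.3 139.8] cab [-103.7  -20. ] yaw 59.44 F [-0.6  1.2  0.2] op 0.0007 q [-13.8  24.3 110.4   1.1  44.5 -74. ]
l 173.8 theta if touching 22.39 yaw wanted 59.99
toolshift mm [ 2.068e+02 -1.565e+02 -1.000e-01]
```

View pics/s5.png

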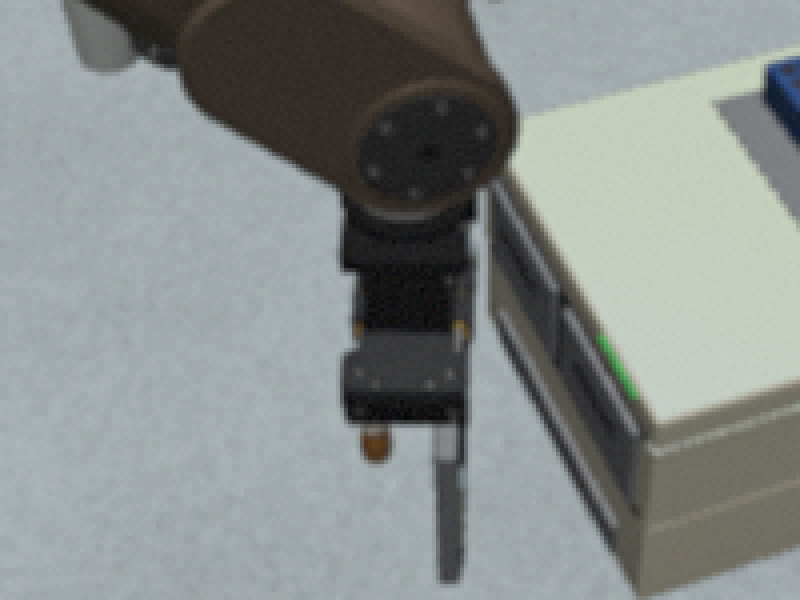

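play_rows(
  moves=[
    [-1,7,0,-0.045],
    [-1,7,0,-0.04],
    [-1,7,0,-0.04],
    [-1,6,0,-0.035],
    [-1,6,0,-0.035],
    [-0.5,6,0,-0.035],
    [-0.5,5,0,-0.03],
    [-0.5,5,0,-0.03],
  ],
)

```text
time_s: 14.65
position: [0.5517, -0.0788, 0.1391]
orientation: [[0.234, 0.972, 0.013], [0.972, -0.234, 0.011], [0.014, 0.01, -1.0]]
force: [0.0, -0.3, -0.3]
opening: -0.0
```

```bash
python3 dr.py
```

```text
t 14.65 tcp [551.7 -78.8 139.1] cab [-58.2 -39.7] yaw 76.47 F [ 0.  -0.3 -0.3] op -0.0 q [-15.3  27.6 104.1   1.1  47.7 -92.5]
l 174.3 theta if touching 6.22 yaw wanted 76.16
toolshift mm [ 258.5 -136.3   -0.7]
```

play_rows(
  moves=[
    [0,3,0,-0.02],
    [0,3,0,-0.02],
    [0,3,0,-0.02],
    [0,3,0,-0.015],
    [0,2.5,0,-0.015],
    [0,2,0,-0.01],
    [0,2,0,0],
    [0,2,0,0],
  ],
)

```text
time_s: 15.45
position: [0.57, -0.082, 0.1387]
orientation: [[0.129, 0.992, 0.005], [0.992, -0.129, 0.012], [0.013, 0.003, -1.0]]
force: [-17.5, -1.1, 12.7]
opening: 0.0007
```

```bash
python3 dr.py
```

```text
t 15.45 tcp [570.  -82.  138.7] cab [-39.7 -40.3] yaw 82.56 F [-17.5  -1.1  12.7] op 0.0007 q [-15.1  29.1 101.2   1.   49.6 -98.3]
l 171.2 theta if touching 0.08 yaw wanted 82.29
toolshift mm [ 2.722e+02 -1.266e+02 -2.000e-01]
```

The door is shut: 17 N against the stop at θ≈0°. I'll back off gently and check.

play_rows(
  moves=[
    [0,-5,0,0],
    [0,-15,0,0],
    [0,-30,-5,0],
    [0,-30,-30,0],
    [40,-20,-30,0],
    [45,0,-10,0],
    [48,0,0,0],
    [48,0,0,0],
  ],
)

```text
time_s: 16.25
position: [0.4926, 0.1079, 0.217]
orientation: [[0.14, 0.99, 0.009], [0.99, -0.14, 0.013], [0.015, 0.007, -1.0]]
force: [1.7, 0.3, -0.8]
opening: 0.0002
```

play_rows(
  moves=[
    [48,0,0,0],
    [48,0,0,0],
    [48,0,0,0],
    [48,0,0,0],
    [40,0,0,0],
    [10,0,0,0],
    [0,0,0,0],
    [0,0,0,0],
  ],
)

```text
time_s: 17.05
position: [0.5255, 0.3627, 0.2216]
orientation: [[0.135, 0.991, 0.015], [0.991, -0.135, 0.016], [0.018, 0.012, -1.0]]
force: [0.4, 0.4, 0.3]
opening: 0.0004
```

```bash
python3 dr.py; python3 - <<'E'
from bench import cams
import cv2
a=cams.camera("side");cv2.imwrite("pics/s6f.png",a);cv2.imwrite("pics/s6.png",a[180:330,280:480].repeat(4,0).repeat(4,1))
a=cams.camera("scene");cv2.imwrite("pics/c6.png",a)
cv2.imwrite("pics/c6c.png",a[170:310,210:410].repeat(4,0).repeat(4,1))
E
```

```text
t 17.05 tcp [525.5 362.7 221.6] cab [-142.7  394.5] yaw 82.24 F [0.4 0.4 0.3] op 0.0004 q [ 28.5  28.4  87.7   0.5  62.7 -53.9]
l 292.5 theta if touching 148.81 yaw wanted -66.43
toolshift mm [-164.5  -25.    76.4]
```

View pics/s6.png

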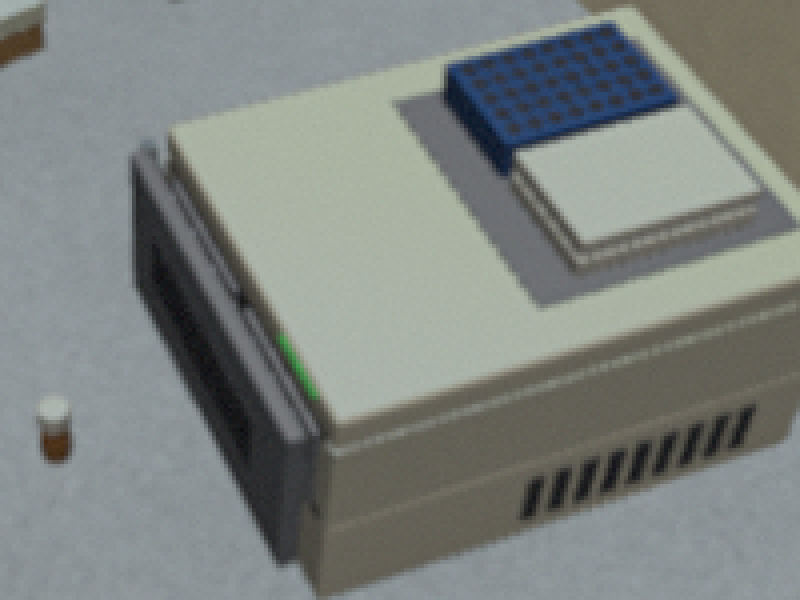

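View pics/c6.png

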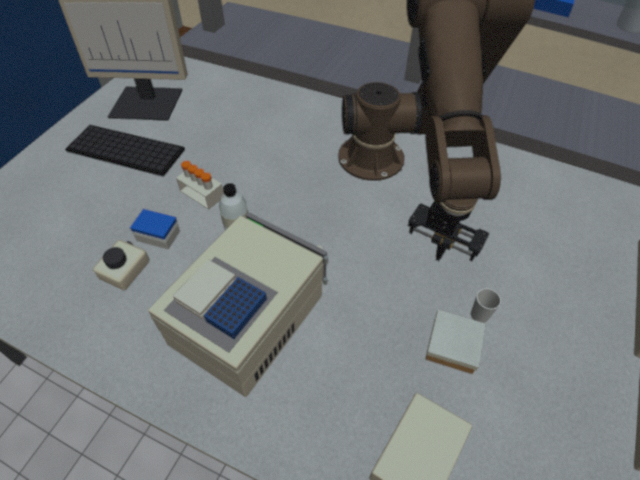

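View pics/c6c.png

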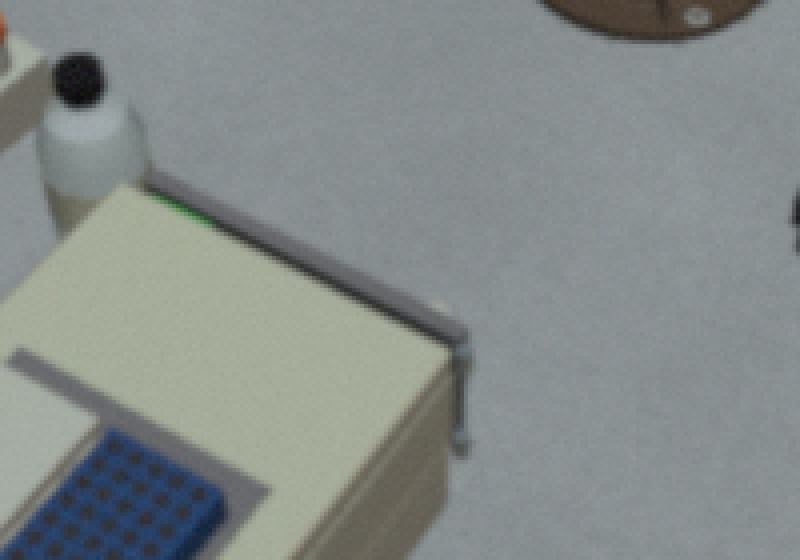

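View pics/s6f.png

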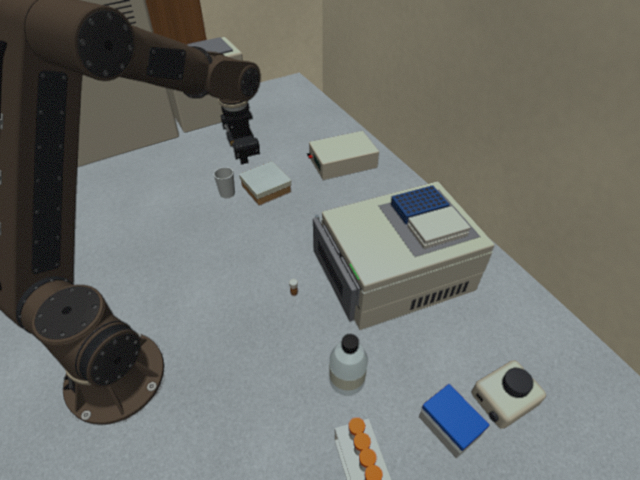

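The door now stands parallel and close to the front (side crop (150,155)–(300,440)). The vial, bottle, racks, beaker and boxes stand where they were, and the arm is clear, so I'm handing in.

```bash
python3 -c "
from bench import robot
print(robot.close_job()); print(robot.observe()['time_s'])"
```

```text
the job is handed in; nothing more can be done
None
the job is handed in; nothing more can be done
```

Both trays are pushed home and the door is shut. I handed the job in after about 17 s on the robot's clock. The closed fingertips did all the pushing: left tray, then right tray, then the door swung shut from its outside. I slowed to about 15–20 mm/s before each stop.

**Trays:** both stopped with the fingertip 16 mm in front of the cabinet's front plane. I had expected 14 mm, so the 2 mm difference is within calibration error. Stop forces were about 10 N on the left and 17 N on the right. A picture taken before closing the door showed both fronts flush.

**Door:** it stopped at a worked-out angle of about 0.1°, with 17 N against the stop. The last pictures show it parallel to the cabinet front.

**Other things:** in the last pictures the amber vial, bottle, tube rack, tip box, freezer box and beaker stand where they were. The arm was clear of everything.

**Not checked:** the plate and vial rack can't be seen behind the shut door. I never touched them, but I did not check their seating after the push.

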